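# Wedge the damp cupboard shut

## Robot

A 6-joint arm with a two-finger parallel gripper is mounted at the origin on the work surface. World frame = base frame: x ahead of the robot, y to its left, z up, the work surface at z = 0. Lengths are in m, angles in rad, forces in N, time in s.
With the tool pointing down it reaches from about 0.35 to 0.775 m from the base axis. Payload 5.5 kg.
Tool frame: the origin (TCP) lies at the very end of the fingers, on their centre line; the grasp point (between the pads) lies 19 mm behind it (grip_point_offset is the distance from the TCP to the grasp point, in m); z points along the fingers, y is the direction in which the jaws open and shut (so a half turn about z gives the same grasp; the last joint's range is limited). The gripper opens to 85 mm and grips with 20 to 120 N. Pads are 22 mm wide; open, the fingers measure 114 mm over their backs; the gripper's body (76 mm by 85 mm) begins 54 mm behind the grasp point. The pads swing forward as they close: fully open they stand 13 mm farther back than shut.
Start: joints at [-0.14, 0.313, 0.046, 1.304, 0, 1.431], TCP at [0.575, -0, 0.231] pointing down, gripper open.
Joint ranges: [-2.76, 2.76], [-0.86, 1.69], [-1.03, 1.26], [-2.2, 2.34], [-1.47, 1.5], [-3.14, 3.14]. Speed limits (rad/s): [2.57, 2.57, 3.14, 3.14, 3.14, 3.14].

## Interface

Orientations are given as a unit quaternion [w, x, y, z].
In Python, from workcell import * gives the robot as it stands.
- The arm moves only by the shell command python3 -m crank 'ROWS' [OPENING] [FORCE]. ROWS is a JSON object of lists of equal length, an entry for each row: "travel": the shift along the tool's x, y, z in units of 40 mm (1.0 is 40 mm), a list of three; "turn": the turn about the tool's z in rad. In form: {"travel": [[x, y, z], ...], "turn": [turn, ...]}. A call has 1 to 5 rows; each row is the pose to reach, as a shift and turn from the pose commanded when the call began, along the tool's axes at that moment; what a row does not reach only later rows make up. A row lasts 1/12 s, in which the tool goes at most 41.7 mm and 7.16 degrees, less where a joint would pass 70% of its speed; a pose out of reach is approached as far as the arm can. A call with a gripper value outside its range is refused whole. OPENING is the finger opening in mm, from 0 to 85.4, set as the call begins (- or left out, the last holds). The fingers move at their own pace and stop on an object; FORCE is the grip in N (left out, the last holds). Time passes only in rows, so rows that repeat a pose let the fingers close. It gives the time, the measured TCP pose, the force and the opening at its end, in the units of the state.
- get_state(): the state, without advancing time (a new reading comes with each control period).
- read_camera(name): name is "scene" or "side" or "wrist"; returns a dict with "image" (384x512x3 uint8, red, green, blue), "K" (3x3 intrinsics, pixels), "R" (3x3) and "t" (3): a world point X has camera coordinates R X + t. Camera axes: x right, y down, z forward; pixel columns grow to the right and rows downward; lengths in m; the calibration is good to about 2 mm. The wrist camera is an equidistant fisheye: a pixel r from the principal point sees the ray r / f radians off the axis. A picture is of the moment at which its call begins. There is no depth.
- hand_in(): hands the job in, once; it reports no verdict.
The state is a dict: "clock": time; "joint_pos": joint angles; "qvel": joint speeds; "tau": joint torques, N m; "tcp_pos": TCP position; "orientation": TCP orientation; "wrist_force": force on the tool from outside, world axes, zero at the start; "ft_torque": the same for the moment, N m; "finger_gap": finger opening in m.
Only numpy, scipy, OpenCV 4.12 (cv2) and the standard library are available. Lean on these libraries where they do the work, as an engineer would, in place of code of your own. Each camera call takes 0.05 s, during which the arm holds its last target. There are 200 camera calls.

## Task

The door of the damp cupboard creeps ajar and the pots inside dry out. Take hold of the wooden wedge by its blue block and, keeping hold of it, tap its thin nose in under the door so that it pushes the door fully shut and jams it there; stop when it is firmly tight, without forcing it (a push of about 15 N, well short of 20), then let go so that it holds by itself. Leave the bowl, the spray bottle and the spatula where they are.

Things in the scene. Friction and masses are not known exactly. Their poses are not given: they have to be found in the camera images.
- cupboard_front (a point): Low wooden damp cupboard on four legs, fixed to the bench: 300 wide (its y), 240 deep (x), 250 high. This point: middle of its front, on the outer face of the shut door, 50 mm above the bench. z up; +x points from the door side to the back: the wedge is driven in along +x. Hinge at y = +146 mm, free edge at y = -140 mm.
- door_spot (a point): Fixed point 60 mm towards the free edge from cupboard_front, level with it: it marks the middle line for the wedge, on the outer face of the SHUT door. Axes as the cupboard. Under the door here it is free for 200 mm inward and 50 mm to either side. The gap from bench to door edge is 9 to 17 mm, different each start and not measured: where the wedge bites must be felt.
- door (a joint): Angle of the door in rad: 0 fully shut against its stop, positive ajar (towards the cupboard's -x). Wooden panel 286 wide, 232 high, 18 thick, no projecting handle. Starts 0.14 to 0.30 ajar; a light spring (under 1 N at the free edge) opens it to about 0.12 when let go. It can ride up a few mm on sprung hinge pins (0.6 kg of weight, then 8 N per mm).
- wedge_grip (a point): Loose pale wooden wedge with a blue block, about 0.16 kg, 167 long, 40 wide. This point: centre of its blue grip block (40 along the wedge's x, 36 wide along its y, 52 high, standing from the bench up), 26 mm above the wedge's underside; grasp it across the 36 mm. Axes of the wedge: +x points to the thin nose, z up.
- wedge_nose (a point): Thin nose of the wedge, 150 mm ahead (+x) of the block's centre, 2 mm above the underside. The sloping top rises from 4 mm at the nose to 30 mm 130 mm further back (1 in 5), just before the block; the underside is flat and must stay flat on the bench.
- wedge: The wedge as a whole; origin on its underside 65 mm ahead of the block's centre, axes as above. Pushed on, it carries the ajar door along to its stop (push under 5 N); only then it climbs under the door and the push rises, by 2 to 4 N per mm. A steady push of 13 to 18 N jams it well; the pressure between wedge and door is then about 0.35 to 0.6 of the push and must stay under 13 N.
- bowl: Upturned clay bowl, 124 across, 50 high; origin at the centre of its rim on the bench. Leave alone.
- sprayer: Spray bottle with blue head, 68 across, 185 high; origin at the centre of its foot. Leave alone.
- rib: Spatula lying on the bench; origin under its middle. Leave alone.
Mind the look-alikes: they are no part of the job. Leave any black, purple or yellow look-alike of the wedge alone.

How it is judged:
On the way:
1. the wedge, still held in the fingers, is jammed tight (over 4 N) under the shut door (contact force between the fingers and wedge above 1 N and contact force between wedge and door above 4 N and value of joint door below 0.02 rad), for 0.1 s.
At the end, for the whole second after the job is handed in: The door is fully shut (under 0.02 rad), held by the wedge alone: the wedge lies flat on the bench (tilt under 0.06 rad), at rest, let go, and presses under the door with more than 4 N (value of joint door below 0.02 rad and contact force between wedge and door above 4 N and angle between wedge's own z axis and vertical below 0.06 rad and linear speed of wedge below 0.005 m/s and height (world z) of wedge_nose below 0.008 m); the robot touches nothing.
It fails at once if the wedge is forced: over 13 N between wedge and door (contact force between wedge and door above 13 N).
It fails at once if the bowl, spray bottle or spatula is moved by more than 15 mm (distance of any of bowl, sprayer, rib from where it was at the start of the episode above 0.015 m).
It also fails if it takes over 61 s, if anything falls off the work surface, if the arm or the gripper's body presses on something with over 40 N, if the wrist force passes 120 N, or if a joint passes its speed limit or range.

## Working session

There is one attempt and no reset: what is moved stays moved. The work goes in short steps, Python scripts to look and compute and a shell command to move; the robot and the scene stay as the last step left them, time stands still between calls to the robot, and variables do not carry over. Pictures are saved under pics/ and viewed, about 8 in all and at most 12, crops included, and the job is handed in when it is done.

```bash
mkdir -p pics
python3 - <<'E'
from workcell import *
import cv2
s=get_state(); print(s)
for n in ("scene","side"):
    c=read_camera(n); cv2.imwrite(f"pics/{n}0.png",c["image"][:,:,::-1]); print(n,c["K"],c["R"],c["t"])
E
```

```text
{'clock': 0.0, 'joint_pos': array([-1.39607067e-01,  3.14008649e-01,  4.49966629e-02,  1.30359058e+00,
       -2.92560787e-05,  1.43119860e+00]), 'qvel': array([-9.18848688e-04,  1.06250721e-04, -6.34934411e-05,  4.02985642e-04,
        5.10984381e-04, -5.69201054e-05]), 'tau': array([-2.90074182e-03, -4.80629075e+01,  2.98531097e+01,  1.95313990e-02,
       -3.83516899e-04, -4.27451073e-05]), 'tcp_pos': array([5.74500518e-01, 4.76267714e-05, 2.30411401e-01]), 'orientation': array([-7.12447541e-04,  7.07109785e-01,  7.07103200e-01, -5.55211087e-04]), 'wrist_force': array([-0.33820746, -0.41382124, -0.70689903]), 'ft_torque': array([0.00160038, 0.00012774, 0.01076688]), 'finger_gap': 0.08514612547528376}
scene [[371.63393219   0.         255.27926882]
 [  0.         371.63393219 183.8442541 ]
 [  0.           0.           1.        ]] [[ 0.86947189  0.49396288 -0.00439424]
 [ 0.31252843 -0.55695689 -0.76949659]
 [-0.38255016  0.66768233 -0.6386358 ]] [-0.43378291 -0.17712525  1.36200117]
side [[448.03587031   0.         254.33732005]
 [  0.         448.03587031 176.40489856]
 [  0.           0.           1.        ]] [[ 0.9650297  -0.26185783  0.01217153]
 [-0.17865633 -0.69096418 -0.70046443]
 [ 0.19183219  0.67379446 -0.71358352]] [-0.56788398  0.07748613  1.27876568]
```

View pics/scene0.png

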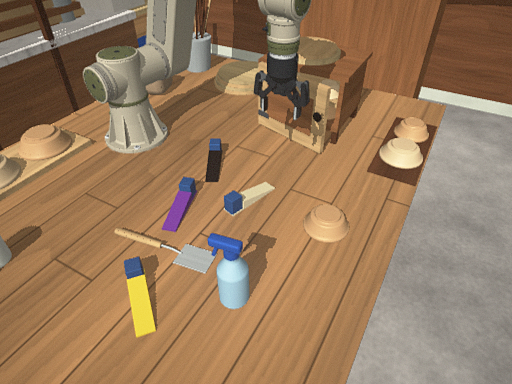

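View pics/side0.png

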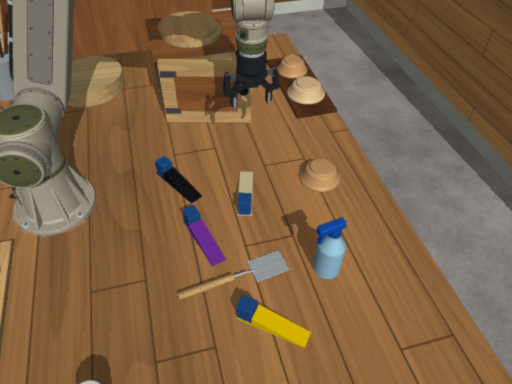

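The first pictures show these candidates:

| Colour | Scene pixel (block) | Side pixel (block) |
|---|---|---|
| pale | (233,203), nose about (270,187) | (245,205) |
| black | (215,145) | (164,165) |
| purple | (187,185) | (191,214) |
| yellow | (133,267) | (247,308) |

I choose the pale one. The cupboard door is near side (208,95). Next I check the choice in one close crop.

Run:
```python
import cv2,numpy as np
a=cv2.imread("pics/scene0.png");b=cv2.imread("pics/side0.png")
A=cv2.resize(a[60:220,210:340],None,fx=3,fy=3,interpolation=cv2.INTER_CUBIC)
B=cv2.resize(b[50:220,150:280],None,fx=3,fy=3,interpolation=cv2.INTER_CUBIC)
h=510; A=cv2.copyMakeBorder(A,0,h-A.shape[0],0,10,cv2.BORDER_CONSTANT)
cv2.imwrite("pics/crop1.png",np.hstack([A,B]))
```

```text
(no output)
```

View pics/crop1.png

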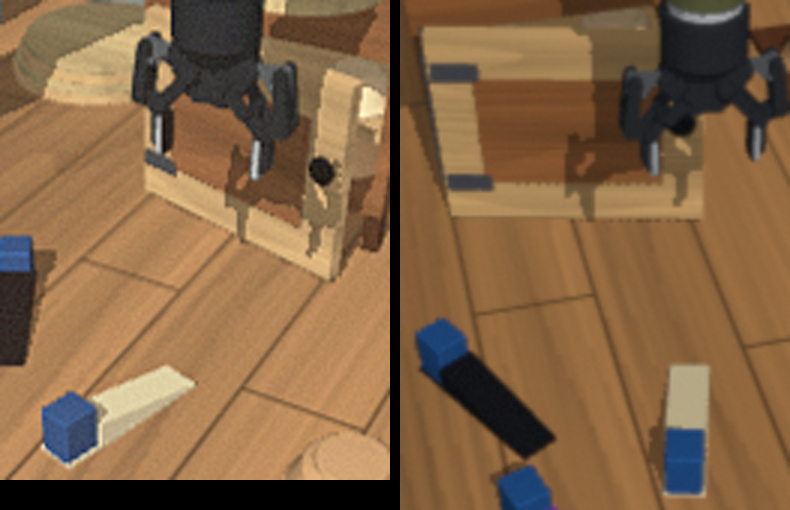

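The crop confirms the pale wedge with the blue block. The block top is at scene crop (70,408) and side crop (686,447). The nose is at scene crop (180,375) and side crop (691,366). The door is ajar, with its hinge on the left and its bottom corners at side crop (453,216) and (703,218).

```bash
cat > h.py <<'E'
import numpy as np, cv2
from workcell import *
def ray(c,px):
    K,R,t=map(np.array,(c["K"],c["R"],c["t"]))
    return -R.T@t, R.T@np.linalg.solve(K,[px[0],px[1],1.])
def onz(c,px,z):
    o,d=ray(c,px); return (o+d*(z-o[2])/d[2])
def tri(c1,p1,c2,p2):
    o1,d1=ray(c1,p1);o2,d2=ray(c2,p2)
    s=np.linalg.lstsq(np.c_[d1,-d2],o2-o1,rcond=None)[0]
    a,b=o1+d1*s[0],o2+d2*s[1]; return (a+b)/2,np.linalg.norm(a-b)
E
python3 - <<'E'
from h import *
np.set_printoptions(precision=4,suppress=True)
C=read_camera("scene");D=read_camera("side")
A=lambda x,y:(210+x/3-.33,60+y/3-.33); B=lambda x,y:(150+(x-400)/3-.33,50+y/3-.33)
print("block scene",[onz(C,A(*p),.052) for p in((42,405),(70,393),(99,405),(68,428))])
print("block side",[onz(D,B(*p),.052) for p in((668,430),(705,430),(705,464),(665,464))])
print("nose scene",onz(C,A(180,375),.004),"side",onz(D,B(691,366),.004))
print("hinge",tri(C,A(145,192),D,B(453,216)))
print("free",tri(C,A(332,280),D,B(703,218)))
E
```

```text
block scene [array([ 0.4933, -0.1668,  0.052 ]), array([ 0.5068, -0.1398,  0.052 ]), array([ 0.5392, -0.1411,  0.052 ]), array([ 0.531 , -0.1816,  0.052 ])]
block side [array([ 0.5061, -0.1382,  0.052 ]), array([ 0.5393, -0.1468,  0.052 ]), array([ 0.5286, -0.1871,  0.052 ]), array([ 0.4936, -0.1779,  0.052 ])]
nose scene [ 0.558 -0.015  0.004] side [ 0.5598 -0.0157  0.004 ]
hinge (array([0.3563, 0.2733, 0.0132]), np.float64(0.0032846602605390534))
free (array([0.6321, 0.2091, 0.0091]), np.float64(0.0022319649219782463))
```

The block is at (0.517,-0.161) and the nose at (0.559,-0.015), so the wedge yaw is about 1.29. I move above the block, which also clears the view of the cupboard.

```bash
python3 -m crank '{"travel": [[-4.02,-1.44,2.5],[-4.02,-1.44,2.5],[-4.02,-1.44,2.5],[-4.02,-1.44,2.5],[-4.02,-1.44,2.5]], "turn": [0.28,0.28,0.28,0.28,0.28]}' && python3 -m crank '{"travel": [[0,0,0],[0,0,0]], "turn": [0,0]}'
python3 - <<'E'
from h import *
s=get_state();print(s["tcp_pos"],s["orientation"],s["clock"])
C=read_camera("scene")["image"][:,:,::-1];D=read_camera("side")["image"][:,:,::-1]
cv2.imwrite("pics/scene1.png",C);cv2.imwrite("pics/side1.png",D)
A=cv2.resize(C[40:180,240:380],(420,420),interpolation=cv2.INTER_CUBIC)
B=cv2.resize(D[10:150,145:270],(375,420),interpolation=cv2.INTER_CUBIC)
cv2.imwrite("pics/crop2.png",np.hstack([A,B]))
W=read_camera("wrist");print(W["K"],W["R"],W["t"]);cv2.imwrite("pics/wrist1.png",W["image"][:,:,::-1])
E
```

```text
clock: 0.62
tcp_pos: [0.5157, -0.1625, 0.1295]
orientation: [-0.001, 0.799, 0.601, -0.001]
wrist_force: [0.4, -1.1, 0.2]
finger_gap: 0.0852
clock: 0.78
tcp_pos: [0.516, -0.1617, 0.1301]
orientation: [-0.001, 0.8, 0.6, -0.001]
wrist_force: [0.5, 0.5, 0.8]
finger_gap: 0.0857
[ 0.51601818 -0.16168951  0.13009367] [-1.31027730e-03  7.99820530e-01  6.00237541e-01 -5.46059407e-04] 0.7833
[[297.31863964   0.         258.18465611]
 [  0.         297.31863964 189.46913519]
 [  0.           0.           1.        ]] [[ 0.96102596 -0.27645415  0.00148888]
 [-0.26293036 -0.91232322  0.3139012 ]
 [-0.08542095 -0.30205867 -0.94945449]] [-0.54273612 -0.02028613  0.28306318]
```

View pics/crop2.png

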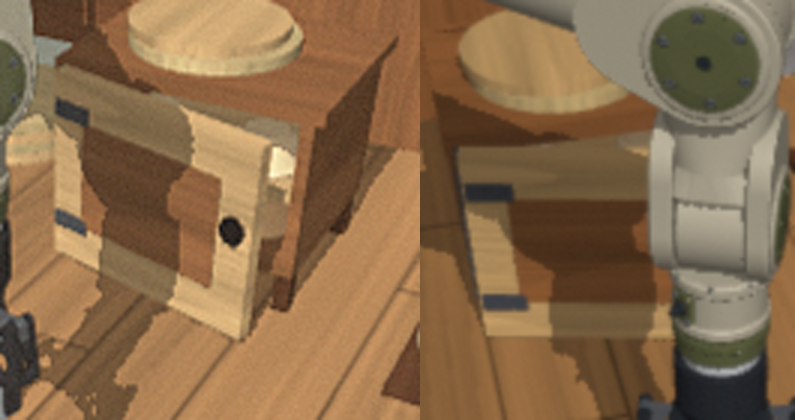

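View pics/wrist1.png

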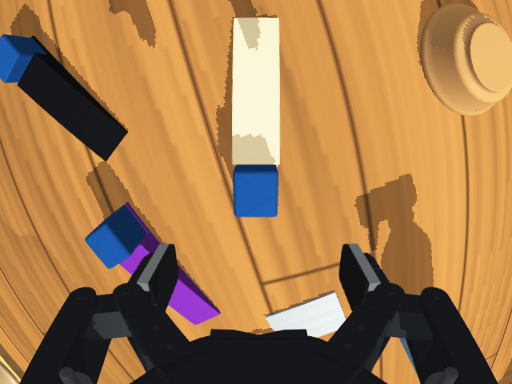

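Crop 2 shows the cupboard top corners at scene crop (303,128) front right, (396,38) back right and (57,67) front left. The front right foot is at (285,310). In the wrist picture the pale wedge's block top is at (234–278, 166–216) and the nose edge at (232–279, 16).

```bash
cat >> h.py <<'E'
def fish(c,px,z):
    K,R,t=map(np.array,(c["K"],c["R"],c["t"])); d=np.array([px[0]-K[0,2],px[1]-K[1,2]]); r=np.hypot(*d); a=r/K[0,0]
    v=R.T@np.r_[d/r*np.sin(a),np.cos(a)]; o=-R.T@t
    return o+v*(z-o[2])/v[2]
E
python3 - <<'E'
from h import *
np.set_printoptions(precision=4,suppress=True)
C=read_camera("scene");W=read_camera("wrist")
A=lambda x,y:(240+x/3-.33,40+y/3-.33)
fr,br,fl=[onz(C,A(*p),.25) for p in((303,128),(396,38),(57,67))]
print("fr,br,fl",fr,br,fl,"foot",onz(C,A(285,310),0))
print("side yaw",np.arctan2(*(br-fr)[1::-1]),np.linalg.norm(br-fr),"front yaw",np.arctan2(*(fl-fr)[1::-1])-np.pi/2,np.linalg.norm(fl-fr))
b=[fish(W,p,.052) for p in((234,166),(278,166),(278,216),(234,216))];print(b,np.mean(b,0))
n=np.mean([fish(W,p,.004) for p in((232,16.5),(279,16.5))],0);print("nose",n,np.arctan2(*(n-np.mean(b,0))[1::-1]))
E
```

```text
fr,br,fl [0.6529 0.2529 0.25  ] [0.6643 0.5415 0.25  ] [0.3589 0.2717 0.25  ] foot [0.6488 0.3062 0.    ]
side yaw 1.5311321511063058 0.28884569865671667 front yaw 1.506927784890229 0.29455837305133814
[array([ 0.5081, -0.1303,  0.052 ]), array([ 0.541 , -0.1398,  0.052 ]), array([ 0.5303, -0.1806,  0.052 ]), array([ 0.4954, -0.1706,  0.052 ])] [ 0.5187 -0.1553  0.052 ]
nose [ 0.5593 -0.0114  0.004 ] 1.2958637698990014
```

Run:
```python
from h import *
np.set_printoptions(precision=4,suppress=True)
C=read_camera("scene");D=read_camera("side")
A=lambda x,y:(240+x/3-.33,40+y/3-.33); B=lambda x,y:(145+(x-420)/3-.33,10+y/3-.33)
print("door top hinge",tri(C,A(57,67),D,B(460,152)),"bottom hinge",tri(C,A(57,250),D,B(488,335)))
print("door free bottom z=.013",onz(C,A(244,340),.013), "top", onz(C,A(268,140),.245))
print("feet",onz(C,A(283,310),0),onz(C,A(293,305),0),onz(C,A(347,232),0))
for z in (.18,.2,.22,.25): print(z,onz(C,A(303,128),z),onz(C,A(396,38),z))
I=C["image"][:,:,::-1][55:150,310:385]
cv2.imwrite("pics/crop3.png",cv2.resize(I,None,fx=6,fy=6,interpolation=cv2.INTER_CUBIC))
```

```text
door top hinge (array([0.3579, 0.2737, 0.2495]), np.float64(0.0007438616461523715)) bottom hinge (array([0.3567, 0.2768, 0.0133]), np.float64(0.0011078844555008332))
door free bottom z=.013 [0.6355 0.2067 0.013 ] top [0.6288 0.2202 0.245 ]
feet [0.6468 0.305  0.    ] [0.6534 0.321  0.    ] [0.6549 0.5207 0.    ]
0.18 [0.6092 0.405  0.18  ] [0.6223 0.7356 0.18  ]
0.2 [0.6216 0.3615 0.2   ] [0.6343 0.6801 0.2   ]
0.22 [0.6341 0.3181 0.22  ] [0.6463 0.6247 0.22  ]
0.25 [0.6529 0.2529 0.25  ] [0.6643 0.5415 0.25  ]
```

View pics/crop3.png

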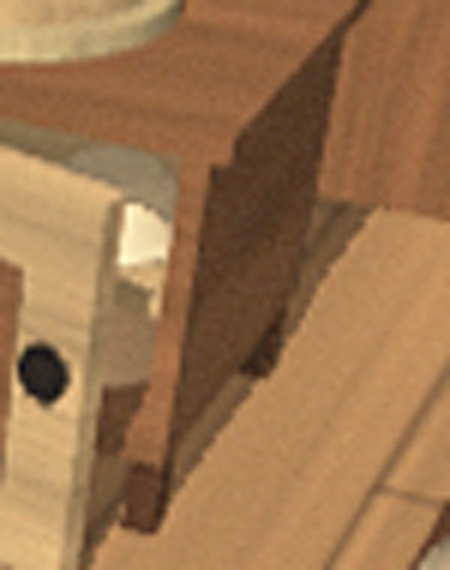

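The enlarged crop shows the top overhanging, with its front right corner at crop (238,133). The front foot's right corner is at (158,531) and its left at (122,528). The back foot's corner is at (264,378).

Run:
```python
from h import *
np.set_printoptions(precision=4,suppress=True)
C=read_camera("scene")
A=lambda x,y:(310+x/6-.42,55+y/6-.42)
yaw=lambda a,b:(np.arctan2(b[1]-a[1],b[0]-a[0]),np.hypot(*(b-a)[:2]))
f,fl,b=[onz(C,A(*p),0) for p in((158,531),(122,528),(264,378))]
print("feet",f,fl,b,yaw(f,b),yaw(f,fl))
t,k=[onz(C,A(*p),.25) for p in((238,133),(368,0))]
print("top",t,k,yaw(t,k))
```

```text
feet [0.6529 0.3079 0.    ] [0.6332 0.3005 0.    ] [0.6503 0.5129 0.    ] (np.float64(1.5830499217712595), np.float64(0.20510023491294713)) (np.float64(-2.784721077324417), np.float64(0.021015213460042606))
top [0.6623 0.3044 0.25  ] [0.6681 0.5192 0.25  ] (np.float64(1.5440128372362842), np.float64(0.2149048393622519))
```

```bash
python3 - <<'E'
from h import *
W=read_camera("wrist")
for p,z in(((145,240),.052),((175,262),.02),((219,312),.004)): print(fish(W,p,z))
E
python3 -m crank '{"travel": [[0.1,0.02,1],[0.1,0.02,2],[0.1,0.02,2],[0.1,0.02,2]], "turn": [0,0,0,0]}' 60
```

```text
[ 0.40997125 -0.17179483  0.052     ]
[ 0.41286256 -0.21658054  0.02      ]
[ 0.42824405 -0.30560478  0.004     ]
clock: 1.57
tcp_pos: [0.5172, -0.1559, 0.0499]
orientation: [-0.003, 0.799, 0.602, -0.001]
wrist_force: [0.1, -0.5, 1.1]
finger_gap: 0.0597
```

The purple wedge is over 90 mm away, so the descent is clear. I go down and grip.

```bash
python3 -m crank '{"travel": [[0,0,0.5],[0,0,1],[0,0,1],[0,0,1]], "turn": [0,0,0,0]}' && python3 -m crank '{"travel": [[0,0,0],[0,0,0],[0,0,0],[0,0,0],[0,0,0]], "turn": [0,0,0,0,0]}' 0 60 && python3 -m crank '{"travel": [[0,0,0],[0,0,0],[0,0,0]], "turn": [0,0,0]}'
```

```text
clock: 1.9
tcp_pos: [0.5199, -0.1574, 0.0128]
orientation: [0.0, 0.799, 0.602, 0.0]
wrist_force: [-0.4, 0.5, 0.4]
finger_gap: 0.06
clock: 2.32
tcp_pos: [0.5207, -0.1579, 0.0137]
orientation: [0.002, 0.799, 0.602, 0.001]
wrist_force: [-1.0, -0.0, 5.7]
finger_gap: 0.0358
clock: 2.57
tcp_pos: [0.5206, -0.1579, 0.0137]
orientation: [0.002, 0.799, 0.602, 0.001]
wrist_force: [-1.5, -0.5, 4.8]
finger_gap: 0.0355
```

```bash
python3 -m crank '{"travel": [[0,0,-0.03],[0,0,-0.03]], "turn": [0,0]}' && python3 -m crank '{"travel": [[0.6,0.02,0],[1.2,0.05,0],[1.8,0.08,0],[2.5,0.1,0],[3.1,0.13,0]], "turn": [-0.06,-0.12,-0.18,-0.24,-0.285]}' && python3 -m crank '{"travel": [[0.26,0,0],[0.26,0,0]], "turn": [0,0]}'
python3 - <<'E'
from h import *
np.set_printoptions(precision=4,suppress=True)
W=read_camera("wrist");D=read_camera("side")
cv2.imwrite("pics/pair4.png",np.vstack([W["image"][:260,:,::-1],D["image"][:260,:,::-1]]))
s=get_state();print(s["tcp_pos"],s["orientation"],s["wrist_force"])
E
```

```text
clock: 2.73
tcp_pos: [0.52, -0.1575, 0.0137]
orientation: [0.001, 0.799, 0.602, 0.0]
wrist_force: [0.0, -0.8, -2.0]
finger_gap: 0.0361
clock: 3.15
tcp_pos: [0.5598, -0.0392, 0.0137]
orientation: [0.001, 0.705, 0.71, 0.0]
wrist_force: [-1.2, -3.6, 3.2]
finger_gap: 0.0353
clock: 3.32
tcp_pos: [0.5602, -0.0269, 0.0137]
orientation: [0.001, 0.705, 0.71, 0.002]
wrist_force: [1.5, 4.5, 5.4]
finger_gap: 0.0355
[ 0.5598 -0.0279  0.0137] [0.0003 0.7052 0.709  0.002 ] [1.9429 4.0474 7.1427]
```

View pics/pair4.png

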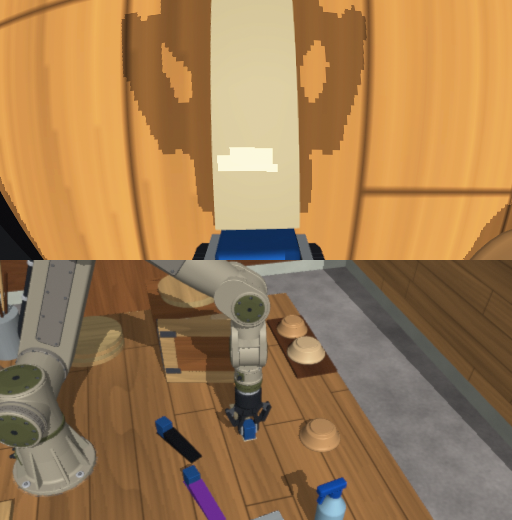

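The grasp is good. The wrist picture shows the wedge straight ahead, with its centreline at about column 255 and the block top at (258,243) between the jaws. I advance.

```bash
python3 -m crank '{"travel": [[0.5,0,-0.03],[1.0,0,-0.03],[1.5,0,-0.03],[2,0,-0.03],[2.4,0.04,-0.03]], "turn": [0,0,0,0,0]}' && python3 -m crank '{"travel": [[0.1,0,0],[0.2,0,0],[0.3,0,0],[0.4,0,0],[0.5,0,0]], "turn": [0,0,0,0,0]}' && python3 -m crank '{"travel": [[0.1,0,0],[0.2,0,0],[0.3,0,0],[0.4,0,0],[0.5,0,0]], "turn": [0,0,0,0,0]}' && python3 -m crank '{"travel": [[0.1,0,0],[0.2,0,0],[0.3,0,0],[0.4,0,0],[0.5,0,0]], "turn": [0,0,0,0,0]}'
```

```text
clock: 3.83
tcp_pos: [0.5588, 0.0665, 0.0138]
orientation: [0.0, 0.706, 0.708, -0.001]
wrist_force: [0.5, -1.9, 0.8]
finger_gap: 0.0353
clock: 4.25
tcp_pos: [0.5596, 0.0862, 0.0138]
orientation: [0.0, 0.706, 0.708, -0.0]
wrist_force: [-1.2, -1.8, 0.6]
finger_gap: 0.0354
clock: 4.67
tcp_pos: [0.5595, 0.1073, 0.0137]
orientation: [0.0, 0.705, 0.709, 0.0]
wrist_force: [-0.3, -1.8, 2.3]
finger_gap: 0.0355
clock: 5.08
tcp_pos: [0.5595, 0.1273, 0.0137]
orientation: [0.0, 0.705, 0.709, 0.0]
wrist_force: [0.9, -3.4, 1.5]
finger_gap: 0.0356
```

```bash
for i in 1; do python3 -m crank '{"travel": [[0.06,0,0],[0.12,0,0],[0.18,0,0],[0.24,0,0],[0.3,0,0]], "turn": [0,0,0,0,0]}'; done
python3 - <<'E'
from h import *
D=read_camera("side");C=read_camera("scene")
cv2.imwrite("pics/crop5.png",np.hstack([cv2.resize(C["image"][40:180,240:380,::-1],(420,420),interpolation=cv2.INTER_CUBIC),cv2.resize(D["image"][40:170,145:270,::-1],(375,420))]))
E
```

```text
clock: 5.5
tcp_pos: [0.5594, 0.139, 0.0138]
orientation: [0.0, 0.705, 0.709, 0.0]
wrist_force: [1.5, -3.4, 1.0]
finger_gap: 0.0357
```

View pics/crop5.png

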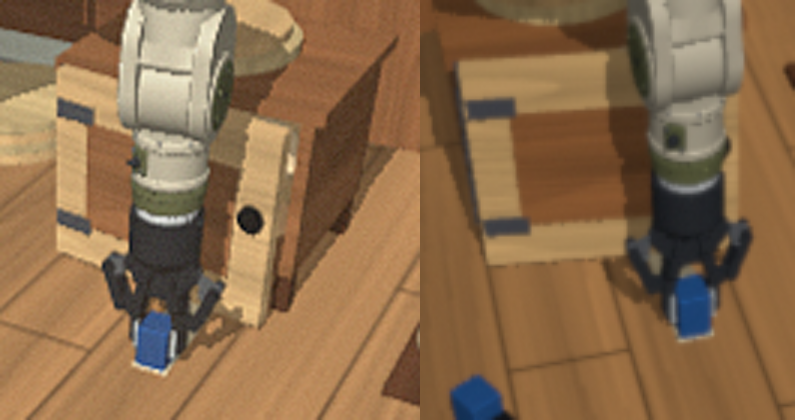

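The door is being carried along. Its free bottom corner is now at scene crop (262,325), up from (244,340), and the wedge points straight under it. I continue slowly.

```bash
python3 -m crank '{"travel": [[0.05,0,0],[0.1,0,0],[0.15,0,0],[0.2,0,0],[0.25,0,0]], "turn": [0,0,0,0,0]}';  python3 - <<'E'
from h import *
C=read_camera("scene"); A=lambda x,y:(240+x/3-.33,40+y/3-.33)
p=onz(C,A(262,325),.013);print(p,np.arctan2(p[1]-.2755,p[0]-.357))
E
```

```text
clock: 6.02
tcp_pos: [0.5593, 0.149, 0.0137]
orientation: [0.0, 0.705, 0.709, -0.0]
wrist_force: [1.1, -3.3, 0.6]
finger_gap: 0.0355
[0.64223422 0.24452843 0.013     ] -0.10815919570671151
```

```bash
python3 -m crank '{"travel": [[0.03,0,0],[0.06,0,0],[0.09,0,0],[0.12,0,0],[0.15,0,0]], "turn": [0,0,0,0,0]}' && python3 -m crank '{"travel": [[0.02,0,0],[0.04,0,0],[0.06,0,0],[0.08,0,0],[0.1,0,0]], "turn": [0,0,0,0,0]}'
```

```text
clock: 6.48
tcp_pos: [0.5593, 0.155, 0.0137]
orientation: [0.0, 0.705, 0.709, 0.0]
wrist_force: [1.9, -4.1, 1.5]
finger_gap: 0.0356
clock: 6.9
tcp_pos: [0.5592, 0.1589, 0.0137]
orientation: [0.0, 0.705, 0.709, 0.0]
wrist_force: [1.0, -3.8, 1.9]
finger_gap: 0.0355
```

```bash
python3 -m crank '{"travel": [[0.02,0,0],[0.04,0,0],[0.06,0,0],[0.08,0,0],[0.1,0,0]], "turn": [0,0,0,0,0]}'
```

```text
clock: 7.32
tcp_pos: [0.5592, 0.163, 0.0137]
orientation: [0.0, 0.705, 0.709, 0.0]
wrist_force: [2.3, -3.5, 1.4]
finger_gap: 0.0356
```

```bash
python3 -m crank '{"travel": [[0.02,0,0],[0.04,0,0],[0.06,0,0],[0.08,0,0],[0.08,0,0]], "turn": [0,0,0,0,0]}'
```

```text
clock: 7.73
tcp_pos: [0.5591, 0.1664, 0.0138]
orientation: [-0.0, 0.705, 0.709, 0.0]
wrist_force: [1.2, -3.3, 0.9]
finger_gap: 0.0354
```

```bash
python3 -m crank '{"travel": [[0.02,0,0],[0.03,0,0],[0.04,0,0],[0.06,0,0],[0.07,0,0]], "turn": [0,0,0,0,0]}'
```

```text
clock: 8.15
tcp_pos: [0.5591, 0.169, 0.0137]
orientation: [0.0, 0.705, 0.709, 0.0]
wrist_force: [1.4, -4.5, 2.6]
finger_gap: 0.0352
```

```bash
python3 -m crank '{"travel": [[0.02,0,0],[0.03,0,0],[0.04,0,0],[0.05,0,0],[0.05,0,0]], "turn": [0,0,0,0,0]}'
```

```text
clock: 8.57
tcp_pos: [0.559, 0.17, 0.0137]
orientation: [0.001, 0.706, 0.709, -0.001]
wrist_force: [0.4, -8.9, 2.8]
finger_gap: 0.0356
```

The wedge is biting, so I go on in sub-millimetre steps.

```bash
python3 -m crank '{"travel": [[0.01,0,0],[0.02,0,0],[0.02,0,0],[0.02,0,0]], "turn": [0,0,0,0]}'
```

```text
clock: 8.9
tcp_pos: [0.5589, 0.1704, 0.0137]
orientation: [0.001, 0.706, 0.709, -0.001]
wrist_force: [0.5, -9.1, 2.9]
finger_gap: 0.0356
```

```bash
python3 -m crank '{"travel": [[0.01,0,0],[0.02,0,0],[0.02,0,0],[0.02,0,0]], "turn": [0,0,0,0]}'
```

```text
clock: 9.23
tcp_pos: [0.5589, 0.1707, 0.0137]
orientation: [0.001, 0.706, 0.708, -0.001]
wrist_force: [0.4, -10.7, 3.4]
finger_gap: 0.0355
```

```bash
python3 -m crank '{"travel": [[0.01,0,0],[0.02,0,0],[0.03,0,0],[0.03,0,0]], "turn": [0,0,0,0]}'
```

```text
clock: 9.57
tcp_pos: [0.5588, 0.1713, 0.0137]
orientation: [0.001, 0.706, 0.708, -0.002]
wrist_force: [-0.1, -13.5, 5.1]
finger_gap: 0.0356
```

```bash
python3 -m crank '{"travel": [[0.01,0,0],[0.02,0,0],[0.02,0,0],[0.02,0,0]], "turn": [0,0,0,0]}'
```

```text
clock: 9.9
tcp_pos: [0.5588, 0.1718, 0.0138]
orientation: [0.002, 0.706, 0.708, -0.002]
wrist_force: [-0.3, -14.6, 3.7]
finger_gap: 0.035
```

```bash
python3 -m crank '{"travel": [[0.01,0,0],[0.01,0,0],[0.01,0,0]], "turn": [0,0,0]}'
python3 - <<'E'
from h import *
F=[]
for i in range(6): C=read_camera("scene");F.append(get_state()["wrist_force"])
print(np.mean(F,0),np.std(F,0))
cv2.imwrite("pics/crop6.png",cv2.resize(C["image"][60:180,250:370,::-1],(600,600),interpolation=cv2.INTER_CUBIC))
E
```

```text
clock: 10.15
tcp_pos: [0.5588, 0.172, 0.0137]
orientation: [0.002, 0.706, 0.708, -0.002]
wrist_force: [0.6, -14.7, 4.1]
finger_gap: 0.0356
[  0.04351369 -15.09016448   5.0286229 ] [0.57772032 0.58161714 0.52189148]
```

View pics/crop6.png

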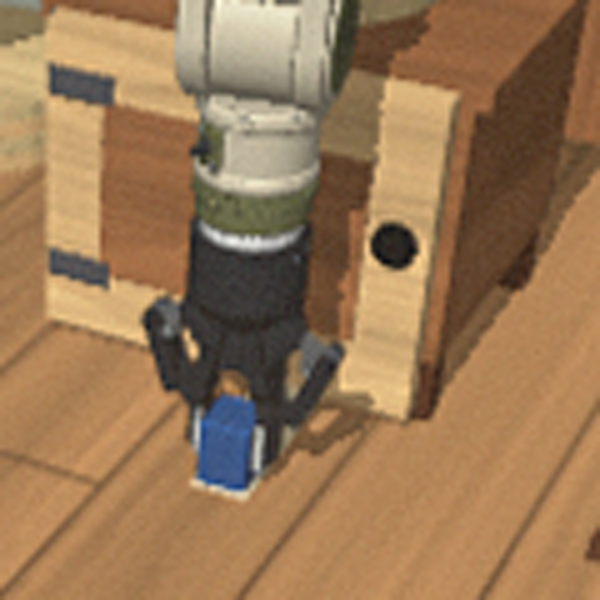

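The door is shut: its free edge lies against the cupboard side at crop (440,390) and no gap is left. The mean push is 15.1 N, so I ease the command back slightly to avoid a lurch and then open.

```bash
python3 -m crank '{"travel": [[-0.02,0,0],[-0.04,0,0],[-0.04,0,0]], "turn": [0,0,0]}' && python3 -m crank '{"travel": [[0,0,0],[0,0,0],[0,0,0],[0,0,0],[0,0,0]], "turn": [0,0,0,0,0]}' 65
```

```text
clock: 10.7
tcp_pos: [0.5588, 0.1721, 0.0137]
orientation: [0.0, 0.706, 0.708, -0.001]
wrist_force: [0.3, -8.0, 3.1]
finger_gap: 0.0353
clock: 11.12
tcp_pos: [0.5588, 0.1739, 0.0135]
orientation: [-0.0, 0.705, 0.709, 0.0]
wrist_force: [-0.1, 0.5, -0.7]
finger_gap: 0.0646
```

```bash
python3 -m crank '{"travel": [[0,0,-0.4],[0,0,-0.9],[0,0,-1.5],[0,0,-2.2],[0,0,-2.5]], "turn": [0,0,0,0,0]}' && python3 -m crank '{"travel": [[-1,0,-0.2],[-2,0,-0.5],[-3,0,-1],[-3,0,-1],[-3,0,-1]], "turn": [0,0,0,0,0]}' && python3 -m crank '{"travel": [[0,0,0],[0,0,0],[0,0,0]], "turn": [0,0,0]}'
python3 - <<'E'
from h import *
C=read_camera("scene");D=read_camera("side")
cv2.imwrite("pics/crop7.png",np.hstack([cv2.resize(C["image"][70:180,250:360,::-1],(440,440),interpolation=cv2.INTER_CUBIC),cv2.resize(D["image"][60:170,180:270,::-1],(360,440),interpolation=cv2.INTER_CUBIC)]))
E
```

```text
clock: 11.53
tcp_pos: [0.5606, 0.174, 0.1172]
orientation: [0.001, 0.705, 0.709, 0.002]
wrist_force: [1.3, 0.4, -0.4]
finger_gap: 0.0649
clock: 11.95
tcp_pos: [0.5609, 0.0515, 0.1552]
orientation: [0.001, 0.707, 0.708, 0.001]
wrist_force: [0.1, 1.3, -0.2]
finger_gap: 0.0651
clock: 12.2
tcp_pos: [0.559, 0.0547, 0.1528]
orientation: [-0.001, 0.705, 0.71, -0.0]
wrist_force: [-0.3, 0.4, -0.0]
finger_gap: 0.065
```

View pics/crop7.png

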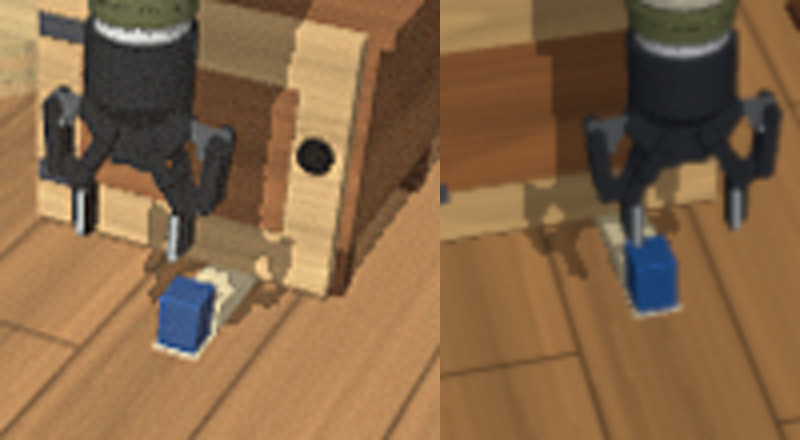

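The wedge stays flat under the shut door. Its block is at scene crop (186,318). The door's free bottom corner is at image pixel (332,143), the same as while the wedge was being pushed. The gripper is clear with about 0 N on the wrist, so I hand in.

Run:
```python
from workcell import *
print(hand_in())
```

```text
the job is handed in; nothing more can be done
None
```

I gripped the pale wedge by its blue block and slid it along the bench under the door, which it carried shut. I then pressed in small steps until the push averaged about 15.1 N, eased off, let go and backed the arm away. The robot's clock stood at about 12 s of the 61 s allowed when I handed in.

- **Door and wedge:** The last pictures show the door still shut, with its free corner at the same pixel before and after release. The wedge looks flat and in place.
- **Robot and other objects:** The fingers were clear and the wrist force about zero. The arm stayed away from the bowl, spray bottle and spatula, but I did not measure their positions again at the end.
- **Not measured:** I had no direct reading of the force between wedge and door. At a 15 N push your figures put it at about 5 to 9 N.
- **Disagreement:** Early camera estimates of the cupboard's direction differed by about 0.04 rad (feet against top edge). I used a value in between, well within the 50 mm of side room.

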